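# Clear the light checker's tip tray and hold the tall cell in the beam by its frosted edges

### The job

The acrylic stubs from the last check still stand in the light of the transmission checker: tip up its hinged tray so that all three slide off into the scrap bin behind it, and let the tray down again. Then take the taller of the two clear cells out of its rack, fingers on the two frosted narrow edges only and never on the polished wide faces, and hold it upright in the middle of the light path, polished faces square to the two heads. Finish while still holding it there, touching no part of the checker with it, and leave the short cell and everything else where it is.

Things in the scene. Friction and masses are not known exactly. Their poses are not given: they have to be found in the camera images.
- tip_tray (a joint): tilt of the checker's tip tray (rad): 0 = level, at rest; grows as its near edge is lifted, stop at 1.15. Light (0.22 kg), damped hinge; if let go it sinks back to 0 by itself within 2 s. The stubs begin to topple or slide between 0.35 and 0.7: tip to about 1.1 and wait a second to empty it surely.
- tray_handle (a point): middle of the tray's handle, a round bar 10 mm thick, 64 mm long, parallel to the hinge, on thin arms at its ends. Tray level: 35 mm above the tray floor and 35 mm in front of the tray's near wall, free all round for fingers. It turns with the tray about the hinge (starts 135 mm in front of it and 35 mm above it, radius 139 mm), and as a round bar it turns between fingers that stay pointing down.
- tray_hinge (a point): middle of the tray's hinge axis, at the tray's far edge, at the height of its floor; fixed to the checker. y axis: the hinge axis; x axis: level, away from the robot. The tray is 84 mm wide, 100 mm from hinge to near edge, with 11 mm high walls on three sides, open at the hinge.
- beam (a point): middle of the light path, half-way between the heads, fixed to the checker. y: light axis, towards the round lamp head (+y; the receiver at -y is square); z up; x away from the robot. The heads' faces are 50 mm to each side (100 mm gap); the heads are 42 mm wide in x and reach 21 mm above this point. The light is 20 mm thick. Level tray: floor 40 mm below, handle bar 85 mm in front, 5 mm lower.
- bin_floor (a point): middle of the inner floor of the grey scrap bin, which stands behind the tray with its low front under the tray's lip; inside 118 x 130 mm, front wall 30 mm high, the other walls 58 mm; x away from the robot as for the checker.
- stub_round_mid (a point): centre of a sawn end of clear acrylic rod, 22 mm in diameter, 33 mm tall, 20 g, standing on the tray
- stub_square_mid (a point): centre of a sawn end of clear acrylic square bar, 21 x 21 x 32 mm, 20 g, standing on the tray
- stub_flat_mid (a point): centre of a sawn end of clear acrylic flat bar, 26 x 17 x 32 mm, 20 g, standing on the tray
- tall_cell_mid (a point): centre (half-way up) of the taller cell: 44 mm wide (x), 24 mm thick (y), 60 mm tall (z), about 72 g. Its narrow edges (24 x 60 mm, facing +x and -x) are frosted white, its wide faces (+y and -y) polished clear windows. It stands in a pocket of the rack, the lower 16 mm inside with 1 mm play all round, 44 mm free above the rack. A half turn about z changes nothing.
- short_cell_mid (a point): centre of the short clear cell in the other pocket: the same plan, 44 x 24 mm, but 42 mm tall. Not to be moved.
- cell_rack: fixed wooden rack, 56 x 90 x 50 mm, origin in the middle of its underside; its two pockets lie 25 mm to either side of the middle along its y axis, with floors 34 mm above the bench; the cells' x and y axes are parallel to the rack's
- marker_red: bystander: marker pen with a red cap, 139 mm long, 18 mm thick, origin under its middle
- house_block: bystander: small grey house-shaped block, 34 x 40 x 44 mm, origin under its middle
- screwdriver: bystander: screwdriver with a yellow handle, 172 mm long, 25 mm thick, origin under its middle

How it is judged:
By the outcome, as a careful person would: the job done as asked, in the order asked, and still so for the second after the job is handed in, while the arm keeps its last pose, push and grip.
It also fails if it takes over 54 s, if anything falls off the work surface, if the arm or the gripper's body presses on something with over 40 N, if the wrist force passes 120 N, or if a joint passes its speed limit or range.

### The arm

A 6-joint arm with a two-finger parallel gripper is mounted at the origin on a cart in front of the work surface, level with it; the furniture and walls round the work are solid. World frame = base frame: x ahead of the robot, y to its left, z up, the work surface at z = 0. Lengths are in m, angles in rad, forces in N, time in s.
With the tool pointing down it reaches from about 0.3 to 0.875 m from the base axis. Payload 6.4 kg.
Tool frame: the origin (TCP) lies on the centre line of the jaws, within the pads' length; the fingertips stand 19 mm ahead of it and the grasp point (between the pads) is the TCP; z points along the fingers, x is the direction in which the jaws open and shut, and the axes are right-handed (so a half turn about z gives the same grasp; the last joint's range is limited). The gripper opens to 85 mm and grips with 20 to 120 N. Pads are 22 mm wide; open, the fingers measure 114 mm over their backs; the gripper's body (76 mm by 85 mm) begins 54 mm behind the grasp point. The pads swing forward as they close: fully open they stand 13 mm farther back than shut.
Start: joints at [1.103, 0.181, 1.607, -0, 1.354, -0.206], TCP at [0.149, 0.555, 0.25] pointing down, gripper open.
Joint ranges: [-2.99, 2.99], [-0.89, 2.07], [0.3, 2.58], [-1.14, 4.28], [0, 2.63], [-3.12, 3.12]. Speed limits (rad/s): [2.57, 2.57, 3.01, 3.14, 3.14, 3.14].

### API

Orientations are given as a rotation vector (axis times angle).
In Python, from station import env, imaging gives the robot as it stands.
- The arm moves only by the tool play_rows, never from a script. Its argument "commands" is text: rows parted by semicolons, each of 7 numbers parted by spaces: the closure, from 0 (fully open) to 1 (shut), then the shift along the world's x, y, z in mm, then the turn, a rotation vector about the world's x, y, z in degrees. In form: jaw tx ty tz wx wy wz; .... A call has 1 to 20 rows; each row is the pose to reach, as a shift and turn from the pose measured when the call began; what a row does not reach only later rows make up. A row lasts 1/8 s, in which the tool goes at most 62.5 mm and 10.7 degrees, less where a joint would pass 70% of its speed; a pose out of reach is approached as far as the arm can. A call with a gripper value outside its range is refused whole. The fingers move at their own pace and stop on an object; "force" is the grip in N (left out, the last holds). Time passes only in rows, so rows that repeat a pose let the fingers close. It gives the time, the measured TCP pose, the force and the opening at its end, in the units of the state.
- env.read_state(): the state, without advancing time (a new reading comes with each control period).
- imaging.get_image(name): name is "scene" or "side" or "wrist"; returns a dict with "image" (480x640x3 uint8, red, green, blue), "range_z" (480x640 float32, m along the optical axis (not along the pixel's ray), 0 where there is no reading), "fx", "fy", "cx", "cy" (pixels), "origin" and "orientation" of the camera in the world. Camera axes: x right, y up, looking along -z (the intrinsics and any distortion apply to the point x, -y, -z); pixel columns grow to the right and rows downward; lengths in m; the calibration is good to about 2 mm. A picture is of the moment at which its call begins.
- env.job_done(): hands the job in, once; it reports no verdict.
The state is a dict: "clock": time; "joints": joint angles; "dq": joint speeds; "joint_efforts": joint torques, N m; "eef_pos": TCP position; "tool_rot": TCP orientation; "force": force on the tool from outside, world axes, zero at the start; "wrist_torque": the same for the moment, N m; "grip_width": opening from 0.0 (shut) to 1.0 (fully open).
Only numpy, scipy, OpenCV 4.12 (cv2) and the standard library are available. Lean on these libraries where they do the work, as an engineer would, in place of code of your own. Each camera call takes 0.05 s, during which the arm holds its last target.

## Working session

There is one attempt and no reset: what is moved stays moved. The work goes in short steps, Python scripts to look and compute and a tool call to move; the robot and the scene stay as the last step left them, time stands still between calls to the robot, and variables do not carry over. Pictures are saved under pics/ and viewed, and the job is handed in when it is done.

Besides the shell and the picture viewer there is one more tool, called as name(argument=value, ...) on one line, values as JSON. play_rows: Moves the arm, as the interface text tells. Its arguments: {"type":"object","properties":{"commands":{"type":"string"},"force":{"type":"number"}},"required":["commands"]}

```bash
mkdir -p pics; cat > h.py <<'E'
from station import env, imaging
import numpy as np, cv2
from scipy.spatial.transform import Rotation as R
def grab(n,tag):
    d=imaging.get_image(n); cv2.imwrite(f'pics/{tag}.png',d['image'][:,:,::-1]); 
    np.savez(f'pics/{tag}.npz',**d); return d
def ld(tag): return dict(np.load(f'pics/{tag}.npz',allow_pickle=True))
def rot(d):
    o=np.array(d['orientation'],float)
    return o if o.shape==(3,3) else (R.from_rotvec(o).as_matrix() if o.size==3 else R.from_quat(o).as_matrix())
def ray(d,u,v):
    c=np.array([(u-d['cx'])/d['fx'],-(v-d['cy'])/d['fy'],-1.0]); return np.array(d['origin']),rot(d)@c
def onz(d,u,v,z):
    o,r=ray(d,u,v); return o+r*(z-o[2])/r[2]
def pt(d,u,v):
    o,r=ray(d,u,v); return o+r*float(d['range_z'][int(v),int(u)])
def cloud(d):
    v,u=np.mgrid[0:480,0:640]; c=np.stack([(u-d['cx'])/d['fx'],-(v-d['cy'])/d['fy'],-np.ones(u.shape)],-1)
    return np.array(d['origin'])+(c@rot(d).T)*d['range_z'][...,None]
def proj(d,p):
    c=rot(d).T@(np.array(p)-d['origin']); return d['fx']*c[0]/-c[2]+d['cx'], d['fy']*c[1]/c[2]+d['cy']
E
python3 - <<'E'
from h import *
for n in ['scene','side','wrist']:
    d=grab(n,n+'0'); print(n,{k:d[k] for k in d if k not in('image','range_z')})
print(env.read_state())
E
```

```text
scene {'fx': 581.1017179004974, 'fy': 581.1017179004974, 'cx': 324.005401641455, 'cy': 237.30288494898403, 'origin': array([0.24684661, 0.86001535, 0.62118719]), 'orientation': array([ 0.26262861, -1.17479079, -2.43334481])}
side {'fx': 539.8037752299111, 'fy': 539.8037752299111, 'cx': 309.2860730885937, 'cy': 238.62134606220545, 'origin': array([-0.22091271, -0.01018533,  0.69731663]), 'orientation': array([ 0.80732676, -0.57080255, -1.1722376 ])}
wrist {'fx': 398.5470861314675, 'fy': 398.5470861314675, 'cx': 325.76580324688337, 'cy': 237.26538213392567, 'origin': array([0.06999495, 0.57616219, 0.37334733]), 'orientation': array([-0.27411969, -0.20953603,  1.297409  ])}
{'clock': 0.15, 'joints': array([ 1.10269277e+00,  1.81423175e-01,  1.60775786e+00, -1.12379549e-05,
        1.35379868e+00, -2.06308629e-01]), 'dq': array([-1.25220650e-06, -2.37290616e-03, -2.12125155e-03, -3.97552911e-04,
        2.29079379e-03,  2.61379549e-04]), 'joint_efforts': array([ 4.21420373e-04, -4.45266688e+01, -3.51691282e+01, -2.89970058e-04,
        5.88881041e-03, -2.62611172e-05]), 'eef_pos': array([0.14862906, 0.55505329, 0.24957129]), 'tool_rot': array([ 2.49190126e+00,  1.91211672e+00, -1.95574111e-03]), 'force': array([ 0.28451847, -0.49673446,  0.68366771]), 'wrist_torque': array([ 0.02505015, -0.00192273, -0.03513785]), 'grip_width': 0.9973643024522698}
```

View pics/scene0.png

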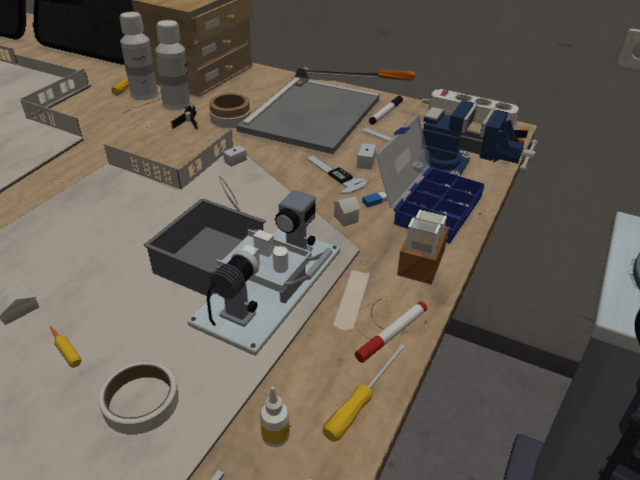

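View pics/side0.png

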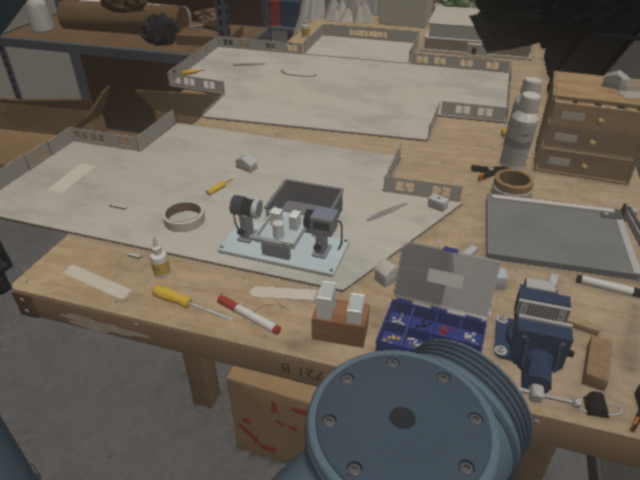

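View pics/wrist0.png

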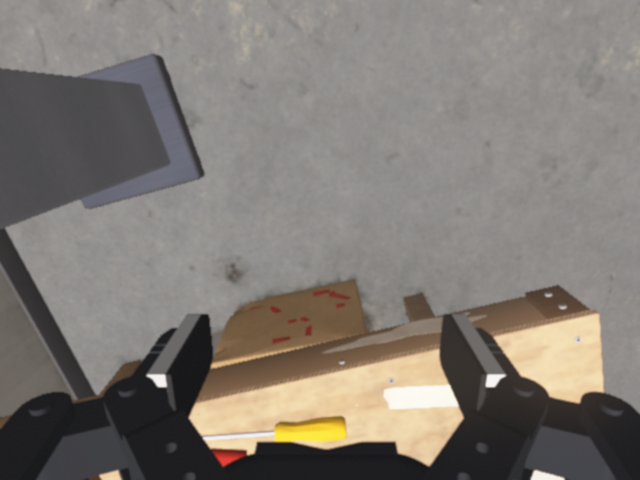

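Scene: checker at about (270,280), with the lamp at (235,280), the receiver at (297,215) and the rack at (422,250). Side: checker at (285,240), rack at (340,315), tall cell left at (326,298). I'll zoom in next.

```bash
python3 - <<'E'
from h import *
a=ld('scene0');b=ld('side0')
c=cv2.resize(a['image'][180:360,180:360][:,:,::-1],(800,800),interpolation=cv2.INTER_CUBIC)[:600]
cv2.imwrite('pics/zs.png',cv2.resize(a['image'][180:360,180:420][:,:,::-1],(800,600),interpolation=cv2.INTER_CUBIC))
cv2.imwrite('pics/zd.png',cv2.resize(b['image'][170:350,210:450][:,:,::-1],(800,600),interpolation=cv2.INTER_CUBIC))
E
```

```text
(no output)
```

View pics/zs.png

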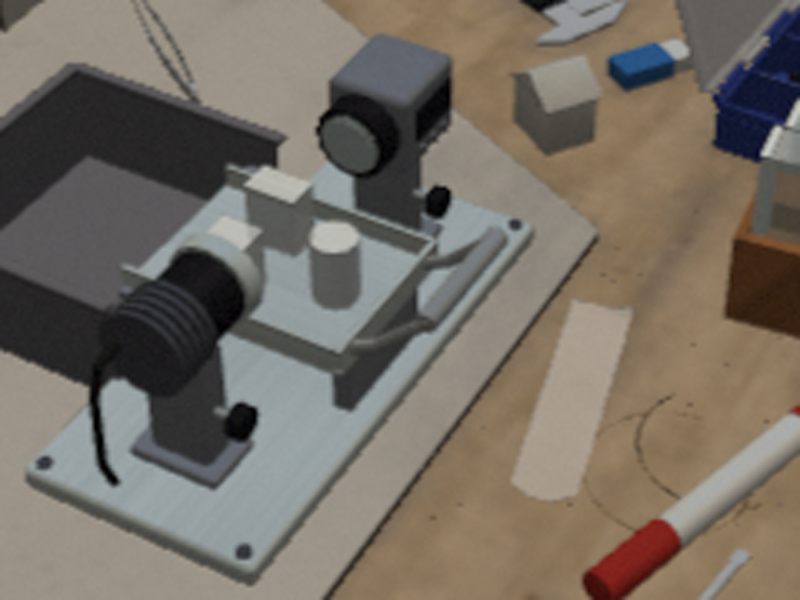

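View pics/zd.png

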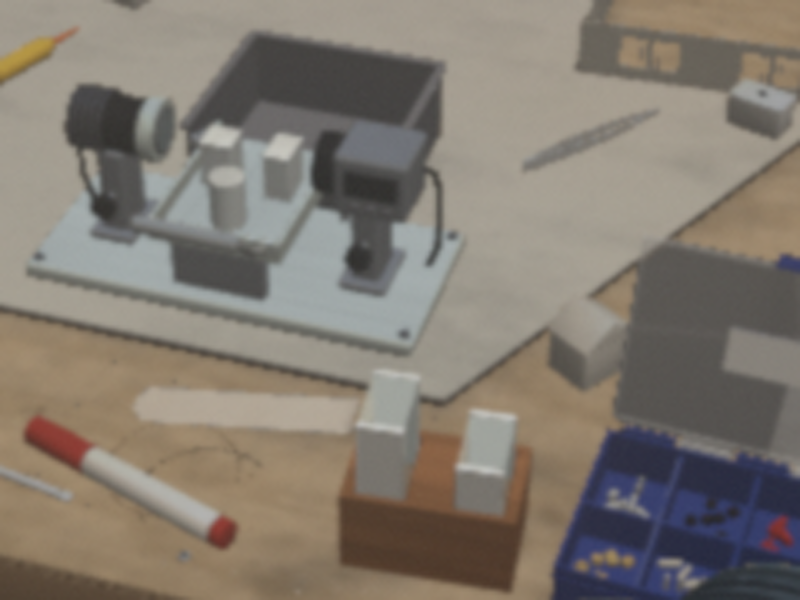

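```bash
python3 - <<'E'
from h import *
np.set_printoptions(precision=4,suppress=True)
a=ld('scene0');b=ld('side0')
def S(x,y): return 180+x*.3,180+y*.3
def D(x,y): return 210+x*.3,170+y*.3
for nm,p in dict(plateA=(247,572),plateB=(527,230),plateC=(36,473),plateIn=(120,440),plateIn2=(290,450),bar1=(438,310),barm=(465,280),bar2=(492,248),trayfloor=(290,290),lamptop=(155,310),recvtop=(390,65),round=(333,235),sq=(232,235),flat=(280,190)).items():
    print('S',nm,S(*p),pt(a,*S(*p)))
for nm,p in dict(plateNR=(408,348),plateNL=(32,268),plateFR=(462,236),barL=(142,220),barR=(262,246),barm=(200,233),recvtop=(380,140),round=(227,175),sq=(284,148),flat=(220,133),talltop=(395,380),shorttop=(488,420),tallface=(383,460),trayfloor=(250,225)).items():
    print('D',nm,D(*p),pt(b,*D(*p)))
E
```

```text
S plateA (254.1, 351.6) [0.5522 0.4441 0.0184]
S plateB (338.1, 249.0) [0.5445 0.2026 0.0209]
S plateC (190.8, 321.9) [0.6578 0.4409 0.0204]
S plateIn (216.0, 312.0) [0.6361 0.4109 0.023 ]
S plateIn2 (267.0, 315.0) [0.5703 0.3809 0.0209]
S bar1 (311.4, 273.0) [0.5167 0.3479 0.097 ]
S barm (319.5, 264.0) [0.516  0.3253 0.0957]
S bar2 (327.6, 254.39999999999998) [0.5159 0.3008 0.0946]
S trayfloor (267.0, 267.0) [0.5999 0.3285 0.0582]
S lamptop (226.5, 273.0) [0.6025 0.4188 0.1178]
S recvtop (297.0, 199.5) [0.6027 0.2313 0.1169]
S round (279.9, 250.5) [0.5828 0.3186 0.0889]
S sq (249.6, 250.5) [0.6206 0.339  0.0892]
S flat (264.0, 237.0) [0.6184 0.3035 0.0896]
D plateNR (332.4, 274.4) [0.5441 0.1982 0.0165]
D plateNL (219.6, 250.39999999999998) [0.5503 0.4402 0.0165]
D plateFR (348.6, 240.8) [0.6516 0.1937 0.0208]
D barL (252.6, 236.0) [0.5177 0.3469 0.0962]
D barR (288.6, 243.8) [0.5529 0.289  0.0646]
D barm (270.0, 239.89999999999998) [0.5162 0.3114 0.0958]
D recvtop (324.0, 212.0) [0.6019 0.2323 0.1177]
D round (278.1, 222.5) [0.5827 0.3205 0.0885]
D sq (295.2, 214.4) [0.6172 0.2968 0.0897]
D flat (276.0, 209.9) [0.6259 0.3411 0.0865]
D talltop (328.5, 284.0) [0.4333 0.1746 0.0923]
D shorttop (356.4, 296.0) [0.4363 0.1266 0.0751]
D tallface (324.9, 308.0) [0.3965 0.1701 0.072 ]
D trayfloor (285.0, 237.5) [0.5835 0.3079 0.0539]
```

```bash
python3 - <<'E'
from h import *
np.set_printoptions(precision=4,suppress=True)
for t in ['scene0','side0']:
    d=ld(t);P=cloud(d).reshape(-1,3);ok=d['range_z'].ravel()>0
    def sel(x0,x1,y0,y1,z0,z1): 
        m=ok&(P[:,0]>x0)&(P[:,0]<x1)&(P[:,1]>y0)&(P[:,1]<y1)&(P[:,2]>z0)&(P[:,2]<z1); return P[m]
    q=sel(.50,.53,.27,.37,.08,.11); print(t,'bar',len(q),q.mean(0),q.min(0),q.max(0),'psi',-np.polyfit(q[:,1],q[:,0],1)[0])
    q=sel(.50,.72,.15,.48,.01,.026); r=cv2.minAreaRect((q[:,:2]*1000).astype(np.float32));print(' plate',r,np.median(q[:,2]))
    for nm,(y0,y1,z0,z1) in dict(recv=(.19,.275,.112,.125),lamp=(.37,.46,.09,.125)).items():
        q=sel(.55,.66,y0,y1,z0,z1)
        if len(q): print(' ',nm,len(q),q.min(0),q.max(0),cv2.minAreaRect((q[:,:2]*1000).astype(np.float32)))
    q=sel(.56,.66,.285,.36,.05,.065);print(' floor',len(q),np.median(q[:,2]))
    q=sel(.56,.66,.285,.36,.08,.1)
    for nm,(x0,x1,y0,y1,z0,z1) in dict(tall=(.38,.46,.15,.2,.088,.105),short=(.38,.46,.1,.149,.07,.085),rack=(.36,.47,.08,.22,.045,.055)).items():
        q=sel(x0,x1,y0,y1,z0,z1)
        if len(q)>5: print(' ',nm,len(q),q.mean(0),q.min(0),q.max(0),cv2.minAreaRect((q[:,:2]*1000).astype(np.float32)))
a=ld('scene0')
for t,(y0,y1,x0,x1) in dict(scene0=(190,300,370,500),side0=(265,355,300,400)).items():
    d=ld(t); cv2.imwrite(f'pics/z_{t}.png',cv2.resize(d['image'][y0:y1,x0:x1][:,:,::-1],None,fx=6,fy=6,interpolation=cv2.INTER_CUBIC)[:600,:800])
E
```

```text
scene0 bar 301 [0.5184 0.3266 0.0947] [0.5134 0.2881 0.0821] [0.53   0.3565 0.0992] psi -0.06026025687245396
 plate ((621.2847290039062, 313.79150390625), (196.71951293945312, 326.980712890625), 0.12746329605579376) 0.020995379879337417
  recv 627 [0.5799 0.2101 0.112 ] [0.6223 0.2711 0.12  ] ((600.9747314453125, 240.5593719482422), (60.79750061035156, 42.091941833496094), 88.843505859375)
  lamp 1328 [0.5841 0.3701 0.09  ] [0.6265 0.4374 0.1198] ((605.4369506835938, 403.7160949707031), (68.07064819335938, 41.16112518310547), 88.54735565185547)
 floor 844 0.0576417688881371
  tall 382 [0.4168 0.1754 0.0931] [0.3946 0.159  0.088 ] [0.4394 0.1874 0.0963] ((417.2002258300781, 173.0535125732422), (44.17392349243164, 27.449844360351562), 3.564577102661133)
  short 284 [0.4204 0.124  0.0757] [0.3986 0.1099 0.0704] [0.4439 0.1382 0.0784] ((421.38983154296875, 123.64031982421875), (44.40727615356445, 26.95120620727539), 3.3629708290100098)
  rack 483 [0.4102 0.1718 0.0499] [0.3881 0.102  0.045 ] [0.4464 0.1969 0.055 ] ((419.4216003417969, 149.42337036132812), (56.42695999145508, 91.362098693
[... 452 characters left out ...]
 [0.6244 0.4277 0.1181] ((603.2849731445312, 398.928466796875), (41.98674774169922, 57.71990203857422), 0.18328729271888733)
 floor 546 0.056794286982226994
  tall 302 [0.4151 0.1733 0.0927] [0.3932 0.1606 0.088 ] [0.4405 0.1866 0.0961] ((416.7027893066406, 173.77001953125), (46.922611236572266, 23.773542404174805), 4.069543361663818)
  short 294 [0.4192 0.1237 0.0748] [0.3975 0.1105 0.0705] [0.4438 0.137  0.0779] ((420.7130126953125, 123.88691711425781), (46.616451263427734, 23.49668312072754), 4.8551411628723145)
  rack 751 [0.4104 0.1449 0.0494] [0.3863 0.1022 0.045 ] [0.4509 0.1935 0.0549] ((418.7608642578125, 148.83473205566406), (59.7703742980957, 90.33391571044922), 4.229463577270508)
```

View pics/z_scene0.png

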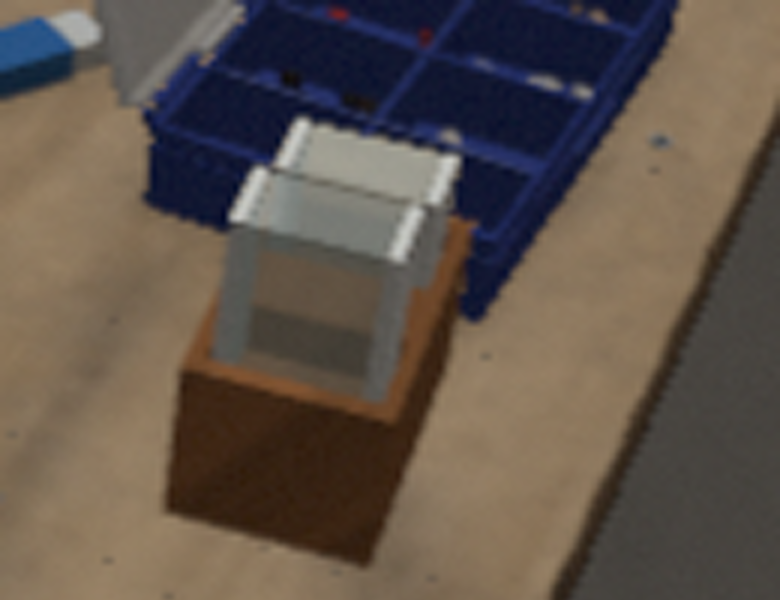

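View pics/z_side0.png

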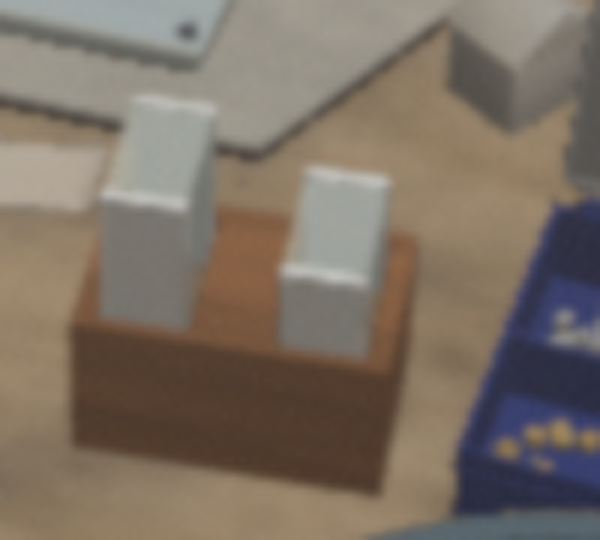

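play_rows(commands="0.5 50 -35 0 0 0 -9; 0.5 100 -65 0 0 0 -18; 0.5 150 -95 -10 0 0 -27; 0.5 200 -130 -10 0 0 -37; 0.5 250 -160 -20 0 0 -46; 0.5 300 -190 -30 0 0 -56; 0.5 340 -220 -40 0 0 -66; 0.5 369 -233 -40 0 0 -76.4; 0.5 369 -233 -40 0 0 -76.4; 0.5 369 -233 -40 0 0 -76.4", force=20)

```text
clock: 1.4
eef_pos: [0.5169, 0.3223, 0.2092]
tool_rot: [-3.141, 0.035, 0.004]
force: [-0.5, 0.5, -0.8]
grip_width: 0.5
```

```bash
python3 - <<'E'
from h import *
s=env.read_state(); print(s['clock'],s['eef_pos'],R.from_rotvec(s['tool_rot']).as_matrix()[:,[0,2]].T,s['grip_width'],s['force'])
d=grab('wrist','w1'); d=grab('side','s1')
E
```

```text
1.4 [0.51686838 0.32225233 0.20919091] [[ 9.99746582e-01 -2.23709905e-02 -2.51198081e-03]
 [-2.50757858e-03  2.24832647e-04 -9.99996831e-01]] 0.49986971032023336 [-0.54949041  0.51647347 -0.82604436]
```

View pics/w1.png

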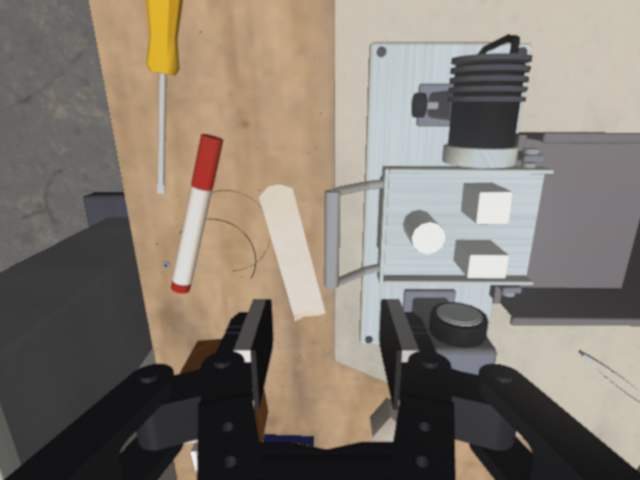

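View pics/s1.png

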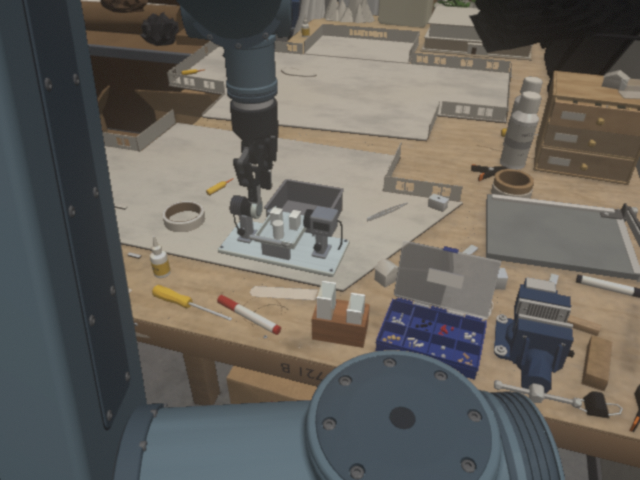

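```bash
python3 - <<'E'
from h import *
np.set_printoptions(precision=4,suppress=True)
d=ld('w1')
for nm,u,v,z in [('barTop',332.5,190,.0925),('barBot',331.5,288,.0925),('plateNL',370,42,.021),('plateNR',361,345,.021),('recvF',460,306,.0975),('wallL',385,172,.0675),('wallR',383,279,.0675),('hingeR',530,283,.0675),('hingeL',545,170,.0675)]:
    print(nm,onz(d,u,v,z),pt(d,u,v))
P=cloud(d)
# lamp face ring side profile
for u in (455,480,505):
    print([ (v,np.round(P[v,u],4).tolist()) for v in (150,158,162,164,166,168)])
cv2.imwrite('pics/w1z.png',cv2.resize(d['image'][20:360,310:560][:,:,::-1],None,fx=1.75,fy=1.75,interpolation=cv2.INTER_CUBIC))
E
```

```text
barTop [0.5212 0.354  0.0925] [0.5212 0.3542 0.0937]
barBot [0.5195 0.2881 0.0925] [0.5194 0.29   0.0966]
plateNL [0.5503 0.4452 0.021 ] [0.5515 0.4468 0.009 ]
plateNR [0.5454 0.1964 0.021 ] [0.5465 0.1874 0.0075]
recvF [0.604  0.2756 0.0975] [0.6073 0.2706 0.0883]
wallL [0.5566 0.3603 0.0675] [0.5565 0.3604 0.0684]
wallR [0.5571 0.2825 0.0675] [0.5574 0.2814 0.0652]
hingeR [0.6642 0.2771 0.0675] [0.6632 0.2779 0.0694]
hingeL [0.6627 0.3593 0.0675] [0.6613 0.3597 0.0702]
[(150, [0.5894, 0.3782, 0.1078]), (158, [0.5899, 0.3737, 0.1073]), (162, [0.5899, 0.3716, 0.1078]), (164, [0.5897, 0.3706, 0.1089]), (166, [0.6067, 0.3614, 0.0552]), (168, [0.6036, 0.3616, 0.0654])]
[(150, [0.6003, 0.3788, 0.1157]), (158, [0.6004, 0.3746, 0.1165]), (162, [0.6009, 0.3724, 0.1158]), (164, [0.6002, 0.3716, 0.1179]), (166, [0.6005, 0.3705, 0.1174]), (168, [0.6033, 0.3683, 0.1103])]
[(150, [0.6136, 0.3785, 0.1158]), (158, [0.6139, 0.3743, 0.1163]), (162, [0.614, 0.3722, 0.1166]), (164, [0.6149, 0.3709, 0.1149]), (166, [0.6147, 0.3699, 0.1156]), (168, [0.6377, 0.3606, 0.0637])]
```

View pics/w1z.png

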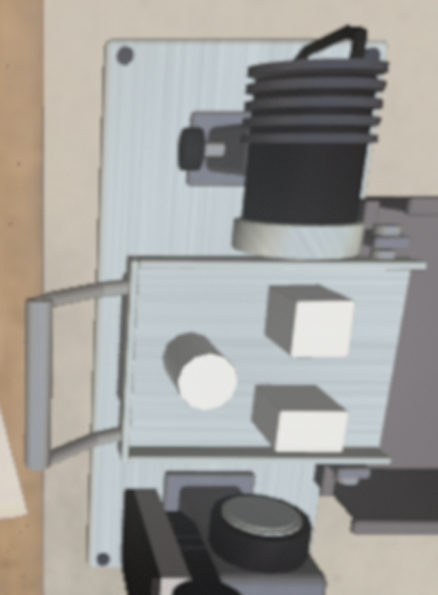

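play_rows(commands="0.5 1.5 -1 -40 0 0 0; 0.5 1.5 -1 -80 0 0 0; 0.5 1.5 -1 -105 0 0 0; 0.5 1.5 -1 -116 0 0 0; 0.5 1.5 -1 -116 0 0 0; 1 1.5 -1 -116 0 0 0; 1 1.5 -1 -116 0 0 0; 1 1.5 -1 -116 0 0 0; 1 1.5 -1 -116 0 0 0; 1 1.5 -1 -116 0 0 0", force=20)

```text
clock: 2.75
eef_pos: [0.5202, 0.3222, 0.0952]
tool_rot: [-3.139, 0.035, -0.005]
force: [4.3, 0.3, -0.1]
grip_width: 0.107
```

```bash
python3 - <<'E'
from h import *
s=env.read_state(); print(s['clock'],s['eef_pos'],s['grip_width'],s['force'],s['wrist_torque'])
d=grab('wrist','w2'); d=grab('scene','c2')
cv2.imwrite('pics/c2z.png',cv2.resize(d['image'][180:360,180:420][:,:,::-1],(800,600),interpolation=cv2.INTER_CUBIC))
E
```

```text
2.75 [0.52018011 0.32223318 0.09521327] 0.10747375877713472 [ 4.26630317  0.30954226 -0.12150066] [ 0.20561153 -0.75924127 -0.0171832 ]
```

View pics/c2z.png

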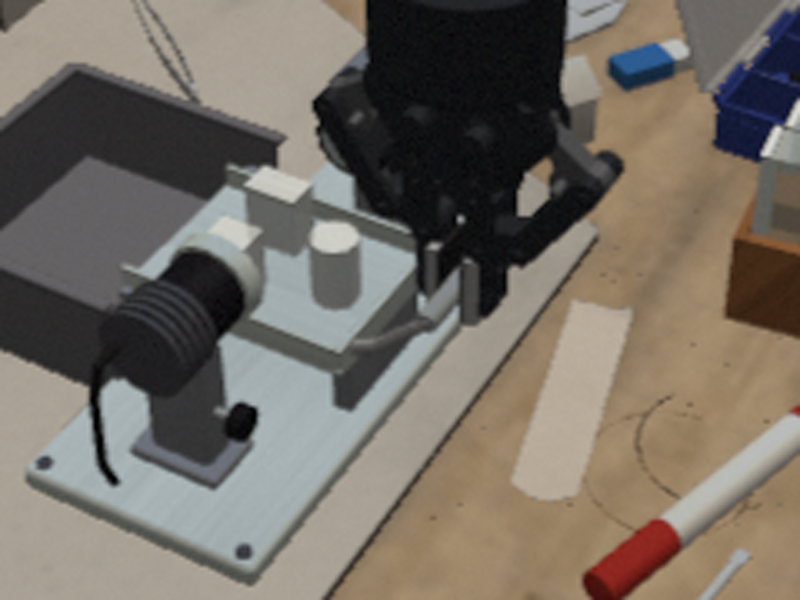

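View pics/w2.png

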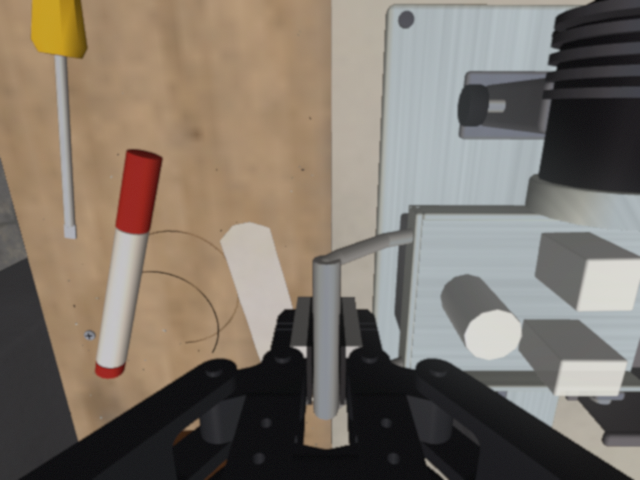

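play_rows(commands="1 4.4 0 13.9 0 0 0; 1 10.2 0 27.3 0 0 0; 1 17.4 0 40 0 0 0; 1 22.9 -0.5 48 0 0 0; 1 29 -0.5 55.7 0 0 0; 1 35.6 -0.7 62.8 0 0 0; 1 40.8 -0.8 67.9 0 0 0; 1 46.3 -1 72.7 0 0 0; 1 52.1 -1 77.2 0 0 0; 1 58.1 -1.2 81.4 0 0 0; 1 64.3 -1.3 85.2 0 0 0; 1 70.6 -1.4 88.8 0 0 0; 1 77.2 -1.5 92 0 0 0; 1 83.9 -1.7 94.8 0 0 0; 1 90.8 -1.8 97.3 0 0 0; 1 97.8 -2 99.4 0 0 0; 1 104.5 -2 101 0 0 0; 1 104.5 -2 101 0 0 0; 1 104.5 -2 101 0 0 0; 1 104.5 -2 101 0 0 0")

```text
clock: 5.35
eef_pos: [0.6255, 0.3198, 0.1972]
tool_rot: [-3.14, 0.035, -0.007]
force: [-2.6, -5.0, 5.6]
grip_width: 0.105
```

```bash
python3 - <<'E'
from h import *
s=env.read_state(); print(s['clock'],s['eef_pos'],s['grip_width'],s['force'],s['wrist_torque'])
d=grab('side','s3')
cv2.imwrite('pics/s3z.png',cv2.resize(d['image'][130:310,190:430][:,:,::-1],(800,600),interpolation=cv2.INTER_CUBIC))
d=grab('scene','c3')
cv2.imwrite('pics/c3z.png',cv2.resize(d['image'][180:360,140:380][:,:,::-1],(800,600),interpolation=cv2.INTER_CUBIC))
E
```

```text
5.35 [0.62545676 0.31978256 0.19722233] 0.1054785302539284 [-2.60825989 -5.02560413  5.617387  ] [-0.70838249  0.48885612 -0.04919291]
```

View pics/c3z.png

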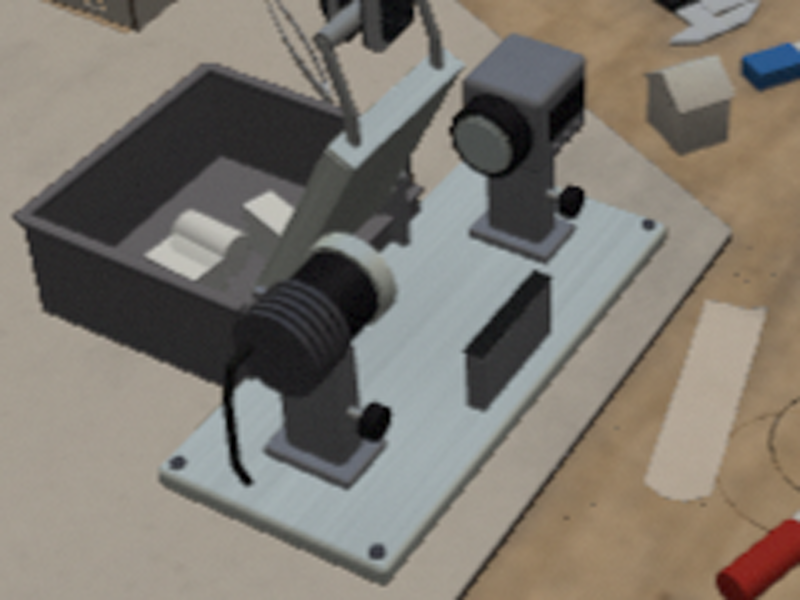

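View pics/s3z.png

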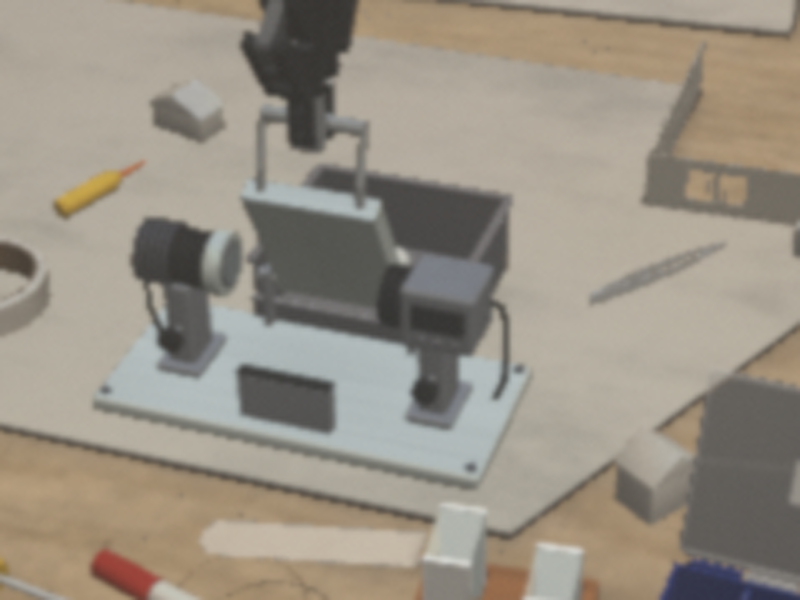

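play_rows(commands="1 0 0 0 0 0 0; 1 0 0 0 0 0 0; 1 0 0 0 0 0 0; 1 0 0 0 0 0 0; 1 -7 0 -1.6 0 0 0; 1 -14 0.2 -3.7 0 0 0; 1 -21 0.3 -6 0 0 0; 1 -34 0.6 -12 0 0 0; 1 -46.7 1 -19.6 0 0 0; 1 -58.5 1 -28.3 0 0 0; 1 -69.2 1.2 -38.2 0 0 0; 1 -79 1.4 -49 0 0 0; 1 -87.5 1.6 -61 0 0 0; 1 -94.6 2 -73.7 0 0 0; 1 -100.4 2 -87 0 0 0; 1 -103 2 -94.5 0 0 0; 1 -105 2 -101.5 0 0 0; 1 -105 2 -101.5 0 0 0; 1 -105 2 -101.5 0 0 0")

```text
clock: 7.82
eef_pos: [0.5203, 0.322, 0.0955]
tool_rot: [-3.139, 0.035, -0.007]
force: [-0.1, 5.6, -1.2]
grip_width: 0.109
```

```bash
python3 - <<'E'
from h import *
s=env.read_state(); print(s['clock'],s['eef_pos'],s['grip_width'],s['force'],s['wrist_torque'])
d=grab('scene','c4')
cv2.imwrite('pics/c4z.png',cv2.resize(d['image'][180:360,140:380][:,:,::-1],(800,600),interpolation=cv2.INTER_CUBIC))
E
```

```text
7.825 [0.52029691 0.32201753 0.09552592] 0.1090786869173317 [-0.1407954   5.62294093 -1.21277062] [ 0.84506618 -0.03902458 -0.00953165]
```

View pics/c4z.png

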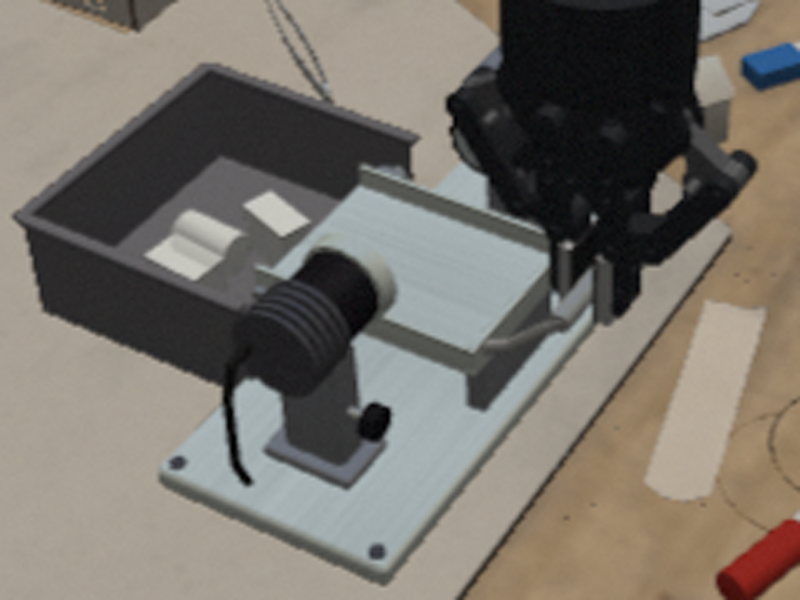

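play_rows(commands="0.5 0 0 0 0 0 0; 0.5 0 0 0 0 0 0; 0.5 0 0 0 0 0 0; 0.5 0 0 30 0 0 0; 0.5 0 0 75 0 0 0; 0.4 0 0 120 0 0 0; 0 -30 -45 130 0 0 2; 0 -65 -95 130 0 0 4; 0 -103 -148 120 0 0 5.6; 0 -103 -148 110 0 0 5.6; 0 -103 -148 110 0 0 5.6; 0 -103 -148 110 0 0 5.6")

```text
clock: 9.38
eef_pos: [0.4185, 0.1746, 0.2062]
tool_rot: [-3.137, -0.119, -0.009]
force: [0.7, -0.3, -0.6]
grip_width: 1.001
```

```bash
python3 - <<'E'
from h import *
s=env.read_state(); print(s['clock'],s['eef_pos'],s['grip_width'],s['force'],R.from_rotvec(s['tool_rot']).as_matrix()[:,[0,2]].T)
d=grab('wrist','w5')
E
```

```text
9.375 [0.41848616 0.17463481 0.20617627] 1.001130632752532 [ 0.73495269 -0.30777514 -0.62977081] [[ 0.99712403  0.07558397  0.00554307]
 [ 0.0053574   0.00265897 -0.99998211]]
```

View pics/w5.png

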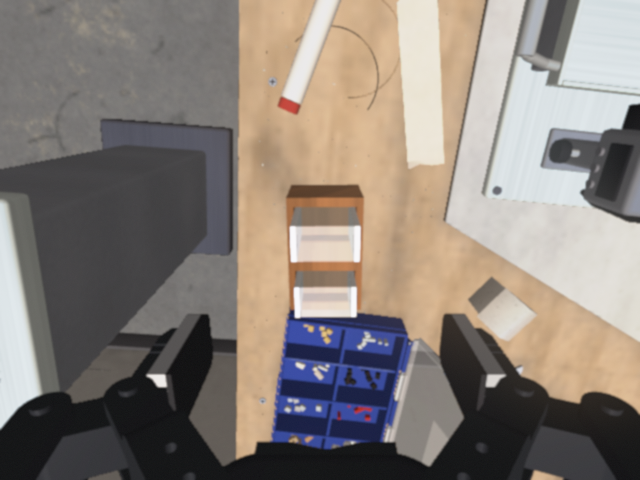

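```bash
python3 - <<'E'
from h import *
np.set_printoptions(precision=4,suppress=True)
d=ld('w5')
cv2.imwrite('pics/w5z.png',cv2.resize(d['image'][175:335,270:385][:,:,::-1],None,fx=3.75,fy=3.75,interpolation=cv2.INTER_CUBIC))
P=cloud(d).reshape(-1,3)
for nm,x0,x1,y0,y1,z0,z1 in [('tall',.38,.46,.15,.2,.089,.105),('short',.38,.46,.1,.149,.07,.085),('rack',.36,.47,.08,.22,.045,.056)]:
    m=(P[:,0]>x0)&(P[:,0]<x1)&(P[:,1]>y0)&(P[:,1]<y1)&(P[:,2]>z0)&(P[:,2]<z1);q=P[m]
    print(nm,len(q),q.min(0),q.max(0),np.median(q[:,2]),cv2.minAreaRect((q[:,:2]*1000).astype(np.float32)))
E
```

```text
tall 2613 [0.3955 0.1601 0.0891] [0.441  0.1871 0.0961] 0.09374139898135816 ((418.2348327636719, 173.31643676757812), (44.026512145996094, 24.42513656616211), 4.463641166687012)
short 2036 [0.3996 0.1092 0.07  ] [0.4449 0.1376 0.0782] 0.07569549252591604 ((422.2535400390625, 123.45870208740234), (44.23003387451172, 24.91281509399414), 5.094452857971191)
rack 2836 [0.3892 0.1023 0.045 ] [0.4515 0.1956 0.056 ] 0.05018618879511447 ((420.2170715332031, 148.6823272705078), (56.10725021362305, 90.26997375488281), 4.399966716766357)
```

View pics/w5z.png

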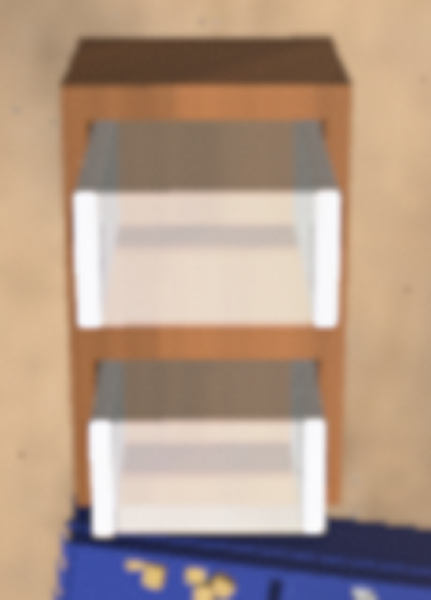

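play_rows(commands="0 -0.3 -1.3 -40 0 0 0; 0 -0.3 -1.3 -80 0 0 0; 0 -0.3 -1.3 -110 0 0 0; 0 -0.3 -1.3 -125 0 0 0; 0 -0.3 -1.3 -125 0 0 0; 0.3 -0.3 -1.3 -125 0 0 0; 0.6 -0.3 -1.3 -125 0 0 0; 0.6 -0.3 -1.3 -125 0 0 0; 0.6 -0.3 -1.3 -125 0 0 0; 0.6 -0.3 -1.3 -125 0 0 0", force=35)

```text
clock: 10.68
eef_pos: [0.4191, 0.1736, 0.0823]
tool_rot: [-3.137, -0.119, -0.012]
force: [-1.8, 0.2, 7.5]
grip_width: 0.508
```

```bash
python3 - <<'E'
from h import *
s=env.read_state(); print(s['clock'],s['eef_pos'],s['grip_width'],s['force'],R.from_rotvec(s['tool_rot']).as_matrix()[:,[0,2]].T)
d=grab('wrist','w6')
d=grab('scene','c6')
cv2.imwrite('pics/c6z.png',cv2.resize(d['image'][180:330,340:540][:,:,::-1],(800,600),interpolation=cv2.INTER_CUBIC))
E
```

```text
10.675 [0.41905786 0.17359491 0.08231665] 0.5077871938390248 [-1.83202958  0.16654641  7.50963829] [[ 0.99708792  0.07588809  0.00752875]
 [ 0.00732069  0.00301948 -0.99996864]]
```

View pics/w6.png

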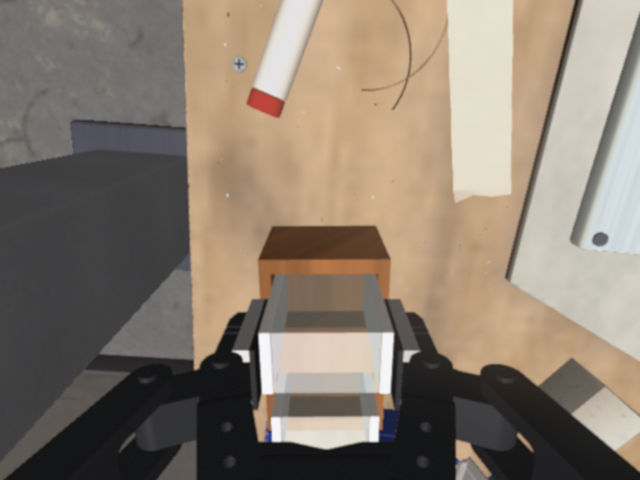

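View pics/c6z.png

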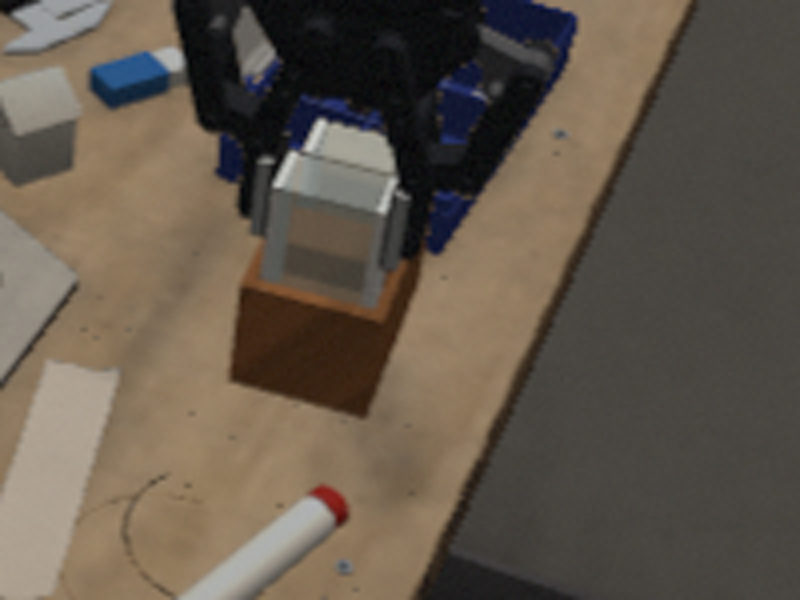

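play_rows(commands="0.65 0 0 6 0 0 0; 0.65 0 0 18 0 0 0; 0.65 0 0 35 0 0 0; 0.65 0 0 60 0 0 0; 0.65 0 0 90 0 0 0; 0.65 0 0 120 0 0 0; 0.65 20 15 130 0 0 -1; 0.65 50 40 130 0 0 -2; 0.65 90 70 130 0 0 -3; 0.65 130 105 130 0 0 -4; 0.65 165 130 130 0 0 -5; 0.65 185 146.5 130 0 0 -5.7; 0.65 185 146.5 130 0 0 -5.7; 0.65 185 146.5 130 0 0 -5.7", force=35)

```text
clock: 12.52
eef_pos: [0.6034, 0.3197, 0.2124]
tool_rot: [-3.139, 0.037, -0.01]
force: [0.6, -0.3, -0.9]
grip_width: 0.505
```

```bash
python3 - <<'E'
from h import *
s=env.read_state(); print(s['clock'],s['eef_pos'],s['grip_width'],s['force'],R.from_rotvec(s['tool_rot']).as_matrix()[:,[0,2]].T)
d=grab('wrist','w7')
d=grab('scene','c7')
cv2.imwrite('pics/c7z.png',cv2.resize(d['image'][120:300,180:420][:,:,::-1],(800,600),interpolation=cv2.INTER_CUBIC))
d=grab('side','s7')
cv2.imwrite('pics/s7z.png',cv2.resize(d['image'][130:310,190:430][:,:,::-1],(800,600),interpolation=cv2.INTER_CUBIC))
E
```

```text
12.525 [0.60335839 0.31969792 0.2123509 ] 0.504784220781947 [ 0.61357391 -0.32042221 -0.89322477] [[ 0.9997076  -0.02326103  0.00660585]
 [ 0.00664932  0.00179223 -0.99997629]]
```

View pics/w7.png

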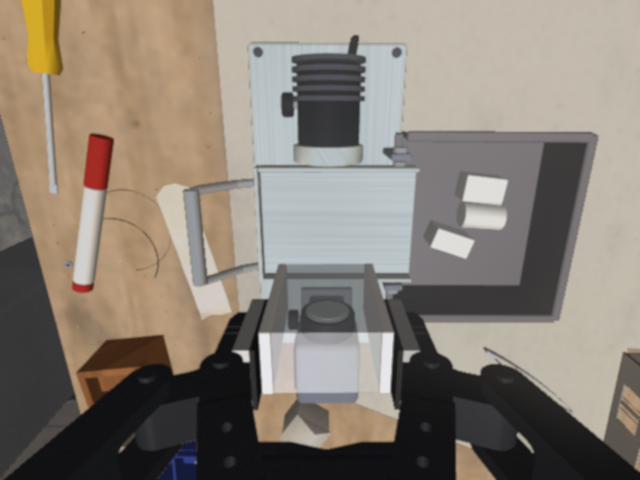

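View pics/c7z.png

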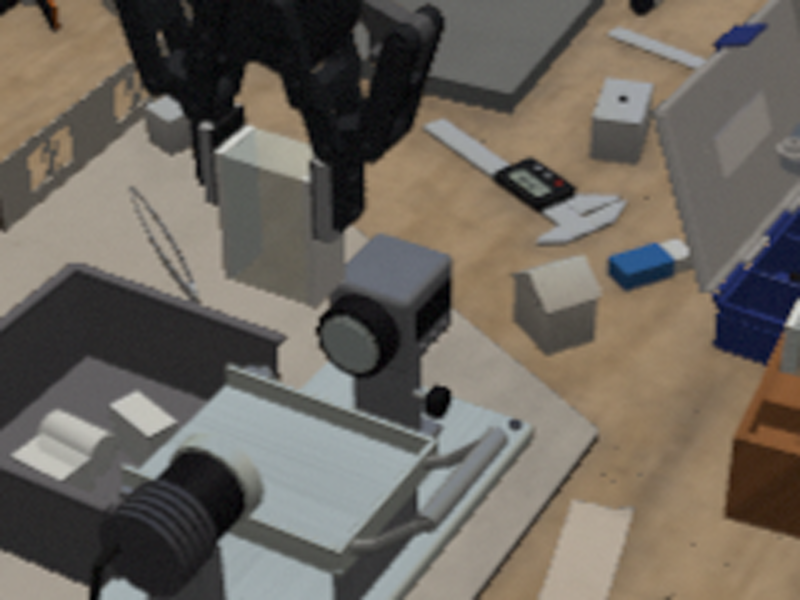

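View pics/s7z.png

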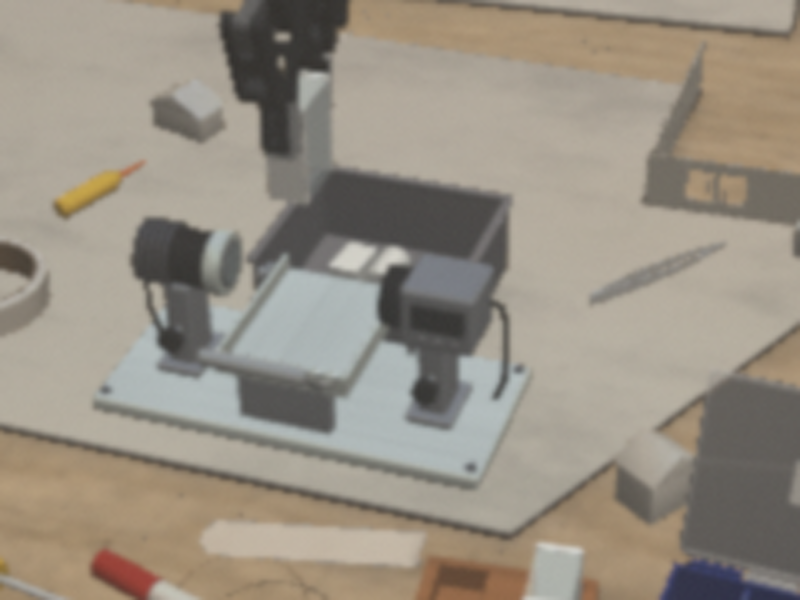

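```bash
python3 - <<'E'
from h import *
np.set_printoptions(precision=4,suppress=True)
for t in ['w7','c7','s7','c4']:
    d=ld(t);P=cloud(d).reshape(-1,3)
    def sel(x0,x1,y0,y1,z0,z1):
        m=(P[:,0]>x0)&(P[:,0]<x1)&(P[:,1]>y0)&(P[:,1]<y1)&(P[:,2]>z0)&(P[:,2]<z1);return P[m]
    print(t)
    for nm,b in dict(bar=(.505,.535,.285,.365,.094,.105),lampring=(.56,.65,.3715,.385,.085,.125),lampfront=(.56,.65,.36,.40,.105,.125),recvtop=(.56,.65,.2,.28,.115,.125),cellT=(.57,.64,.295,.345,.216,.24),cellAll=(.57,.64,.295,.345,.155,.24),floor=(.57,.63,.29,.35,.05,.064)).items():
        q=sel(*b)
        if len(q)>10:
            r=cv2.minAreaRect((q[:,:2]*1000).astype(np.float32)); print(' ',nm,len(q),np.percentile(q,1,axis=0),np.percentile(q,99,axis=0),np.round(r[0],1),np.round(r[1],1),round(r[2],1), 'zmed',np.median(q[:,2]).round(4))
            if nm=='bar': print('    slope',np.polyfit(q[:,1],q[:,0],1)[0])
E
```

```text
w7
  bar 1345 [0.5155 0.2904 0.0941] [0.5251 0.3534 0.0983] [520.4 322.1] [65.4  9.9] 88.5 zmed 0.0964
    slope 0.026109148644228912
  lampring 1684 [0.5868 0.3716 0.0982] [0.6254 0.3847 0.1183] [606.2 378.2] [13.5 40.8] 89.9 zmed 0.1139
  lampfront 3476 [0.5888 0.3694 0.1054] [0.624  0.3997 0.1181] [606.6 383.9] [32.2 37.8] 88.9 zmed 0.1137
  recvtop 625 [0.5827 0.2102 0.1156] [0.6217 0.2205 0.119 ] [602.3 215.2] [11.4 40.4] 89.4 zmed 0.1175
  cellT 13398 [0.5718 0.308  0.2165] [0.6369 0.3324 0.2391] [604.8 320.1] [27.2 70.1] 88.7 zmed 0.2238
  cellAll 20965 [0.5716 0.3083 0.167 ] [0.6369 0.3322 0.2385] [604.8 320.1] [27.2 70.1] 88.7 zmed 0.223
  floor 6523 [0.5707 0.2906 0.0556] [0.6293 0.3494 0.0588] [600. 320.] [60. 60.] 90.0 zmed 0.0572
c7
  bar 210 [0.5138 0.2905 0.0942] [0.5238 0.3532 0.0988] [518.5 321.3] [65.5 10.3] 88.1 zmed 0.0964
    slope 0.03081615245957214
  lampring 276 [0.5851 0.3718 0.0879] [0.6228 0.3846 0.1182] [604.6 378.3] [40.4 13.2] 0.7 zmed 0.1118
  lampfront 417 [0.5872 0.3692 0.1055] [0.6205 0.3995 0.1182] [605.3 383.9] [32.  37.5] 87.9 zmed 0.1136
  recvt
[... 1088 characters left out ...]
 0.3496 0.0594] [600.2 320.1] [59.5 59.8] 89.6 zmed 0.0565
c4
  bar 213 [0.5063 0.3151 0.0941] [0.5338 0.3541 0.1046] [520.8 334.7] [33.8 30.3] 55.2 zmed 0.097
    slope -0.07587096869170665
  lampring 271 [0.5849 0.3716 0.088 ] [0.6225 0.3848 0.1188] [605.1 378.3] [40.7 13.4] 0.2 zmed 0.112
  lampfront 416 [0.5873 0.3699 0.1054] [0.6209 0.3994 0.1186] [605.6 384. ] [31.  37.6] 85.5 zmed 0.1136
  recvtop 32 [0.6129 0.2258 0.1152] [0.6216 0.2543 0.1194] [616.9 240.1] [ 8.9 30.5] 3.5 zmed 0.1176
  cellAll 131 [0.5701 0.3096 0.1565] [0.5806 0.3348 0.176 ] [575.7 322.5] [11.1 27.2] 0.8 zmed 0.171
  floor 918 [0.5704 0.2904 0.0554] [0.6287 0.3477 0.0599] [600.  319.7] [59.3 59.8] 89.9 zmed 0.0575
```

```bash
python3 - <<'E'
from h import *
np.set_printoptions(precision=4,suppress=True)
for t in ['w7','c7']:
    d=ld(t);P=cloud(d).reshape(-1,3)
    m=(P[:,0]>.586)&(P[:,0]<.62)&(P[:,1]>.325)&(P[:,1]<.34)&(P[:,2]>.168)&(P[:,2]<.219);q=P[m]
    A=np.c_[q[:,0]-.603,q[:,2]-.19,np.ones(len(q))]
    s=np.linalg.lstsq(A,q[:,1],rcond=None)[0]; print(t,len(q),'dy/dx,dy/dz deg',np.degrees(s[:2]),s[2],np.std(A@s-q[:,1]))
    m=(P[:,0]>.586)&(P[:,0]<.62)&(P[:,1]>.31)&(P[:,1]<.329)&(P[:,2]>.219)&(P[:,2]<.23);q=P[m]
    A=np.c_[q[:,0]-.603,q[:,1]-.32,np.ones(len(q))]
    s=np.linalg.lstsq(A,q[:,2],rcond=None)[0]; print('top',len(q),'dz/dx dz/dy deg',np.degrees(s[:2]),s[2])
E
```

```text
w7 5116 dy/dx,dy/dz deg [-1.2814  0.0024] 0.3310270784995559 0.0002898701349756631
top 4967 dz/dx dz/dy deg [0.1129 0.1684] 0.22364805704838417
c7 692 dy/dx,dy/dz deg [-1.3607  0.1138] 0.3303071853528751 0.0009106636174192783
top 196 dz/dx dz/dy deg [-0.0749 -1.0166] 0.22392855932522288
```

play_rows(commands="0.65 1.7 0.7 -20 0 0 -0.3; 0.65 1.7 0.7 -45 0 0 -0.3; 0.65 1.7 0.7 -65 0 0 -0.3; 0.65 1.7 0.7 -80 0 0 -0.3; 0.65 1.7 0.7 -90 0 0 -0.3; 0.65 1.7 0.7 -96.5 0 0 -0.3; 0.65 1.7 0.7 -96.5 0 0 -0.3; 0.65 1.7 0.7 -96.5 0 0 -0.3; 0.65 1.7 0.7 -96.5 0 0 -0.3", force=35)

```text
clock: 13.8
eef_pos: [0.6056, 0.3204, 0.117]
tool_rot: [-3.139, 0.046, -0.014]
force: [-0.2, 0.2, -0.6]
grip_width: 0.508
```

```bash
python3 - <<'E'
from h import *
np.set_printoptions(precision=4,suppress=True)
s=env.read_state(); print(s['clock'],s['eef_pos'],s['grip_width'],s['force'],R.from_rotvec(s['tool_rot']).as_matrix()[:,[0,2]].T)
w=grab('wrist','w8')
d=grab('scene','c8')
cv2.imwrite('pics/c8z.png',cv2.resize(d['image'][180:360,180:420][:,:,::-1],(800,600),interpolation=cv2.INTER_CUBIC))
for d in (w,d):
    P=cloud(d).reshape(-1,3)
    m=(P[:,0]>.588)&(P[:,0]<.622)&(P[:,1]>.325)&(P[:,1]<.34)&(P[:,2]>.075)&(P[:,2]<.122);q=P[m]
    A=np.c_[q[:,0]-.605,q[:,2]-.1,np.ones(len(q))]
    s=np.linalg.lstsq(A,q[:,1],rcond=None)[0]; print(len(q),'face deg',np.degrees(s[:2]),s[2])
    m=(P[:,0]>.588)&(P[:,0]<.622)&(P[:,1]>.312)&(P[:,1]<.328)&(P[:,2]>.122)&(P[:,2]<.133);print('top',np.median(P[m][:,2]))
    q=P[(P[:,0]>.505)&(P[:,0]<.535)&(P[:,1]>.285)&(P[:,1]<.365)&(P[:,2]>.094)&(P[:,2]<.105)]; print('bar',len(q),cv2.minAreaRect((q[:,:2]*1000).astype(np.float32)))
E
```

```text
13.8 [0.6056 0.3204 0.117 ] 0.5080716477264682 [-0.1706  0.2085 -0.5585] [[ 0.9995 -0.029   0.0086]
 [ 0.0087  0.0025 -1.    ]]
4710 face deg [-1.5581 -0.0217] 0.3317619954499785
top 0.1282903280873739
bar 2928 ((520.65380859375, 322.7314147949219), (63.77900695800781, 10.494553565979004), 88.66496276855469)
508 face deg [-2.0773 -0.0947] 0.33113683509992353
top 0.12844414735430712
bar 216 ((518.7271118164062, 321.6772155761719), (65.63954162597656, 10.684155464172363), 87.86534881591797)
```

View pics/c8z.png

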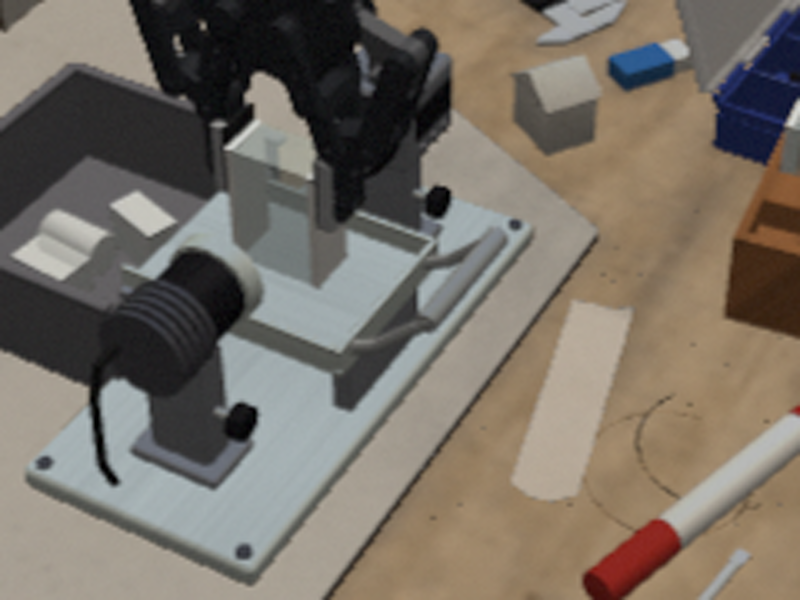

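View pics/w8.png

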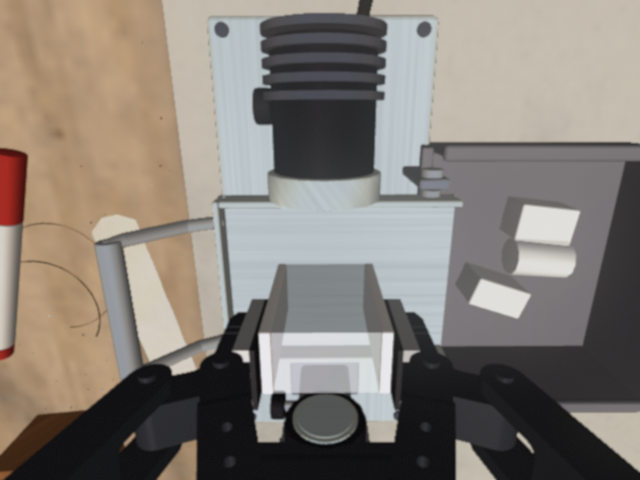

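```bash
python3 -c "
from station import env
print(env.job_done())"
```

```text
the job is handed in; nothing more can be done
None
```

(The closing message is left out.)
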